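# Check the temperature of the marked weld

### The job

Pick up the yellow infrared thermometer, aim its lens at the yellow paint dot on the weld, square to the plate and from about 10 cm away, and hold it there steadily for two seconds. Then stand it back upright in its charging dock, set down rather than dropped, and let go. Touch neither the welded plates nor their stands, and do not disturb the hammer, the wire brush or the red welding shield.

Things in the scene. Friction and masses are not known exactly. Their poses are not given: they have to be found in the camera images.
- thermometer: Pistol-shaped thermometer, 0.35 kg, 197 mm high, upright in its dock. Origin: centre of its underside; +x the way the nose points, z up. Black foot 80 (x) x 52 (y) x 24 mm, handle 36 x 30 mm, yellow barrel 100 long x 40 wide (y) x 38 mm centred at (10, 0, 155) mm, pitched nose-down 30 degrees while the foot stands level, with a black nose 32 mm in diameter in front.
- grip (a point): Middle of the barrel between its two flat upright sides, 40 mm apart: the point to grip from above with the fingers closing along the thermometer's y. At (8, 0, 162) mm in the thermometer's frame; axes as the thermometer's. Close above the centre of mass.
- lens (a point): Centre of the lens at the front of the nose, at (70.6, 0, 120) mm in the thermometer's frame. Its x axis is the viewing line, pointing out of the lens: 30 degrees below the thermometer's +x; its y axis is the thermometer's y.
- dock: Grey charging dock fixed to the bench, 104 (x) x 76 (y) mm, with a shallow pocket 92 x 64 mm: pocket floor 8 mm above the bench, rim 14 mm above it. Origin: centre of the underside; the thermometer stands in the pocket with its nose to the dock's +x.
- plate_yellow: Welded steel plate with the yellow dot, fixed on a stand. Origin: on the bench under the plate's centre. Plate 110 (y) x 111 x 8 mm, its centre 110 mm above the bench, leaning back 30 degrees: its face looks to -x and 30 degrees upward. A coppery weld bead crosses the face along y. Stand base 100 x 110 x 12 mm, from x = -38 to +62 mm.
- plate_yellow_dot (a point): Centre of the yellow paint dot, 28 mm in diameter, on the weld bead: at (-6, 18, 113.5) mm in the frame of plate_yellow. Its z axis points square out of the plate's face.
- plate_blue: The other welded plate, the same in every size but with a blue dot: not to be measured. Which of the two stands at the left varies. Each stand's post behind the plate wears bands of the dot's colour.
- hammer: Loose hammer lying on the bench, origin under its middle, handle to its -x.
- brush: Loose brush lying on the bench, origin under its middle, handle to its -x.
- shield: Red welding hand shield lying loose on the bench, convex side up, 200 x 195 mm and 65 mm high, with a wooden handle reaching 150 mm from its origin to its -x. Origin on the bench under its middle.
Things that resemble listed ones, but are neither listed nor needed, are in the scene too. There is more than one size of the thermometer; the one meant has the size given above.

How it is judged:
By the outcome, as a careful person would: the job done as asked, in the order asked, and still so for the second after the job is handed in, with the robot touching nothing.
It also fails if it takes over 54 s, if anything falls off the work surface, if the arm or the gripper's body presses on something with over 40 N, if the wrist force passes 120 N, or if a joint passes its speed limit or range.

### The arm

A 7-joint arm with a two-finger parallel gripper is mounted at the origin on the work surface. World frame = base frame: x ahead of the robot, y to its left, z up, the work surface at z = 0. Lengths are in m, angles in rad, forces in N, time in s.
With the tool pointing down it reaches from about 0.4 to 0.9 m from the base axis. Payload 5.6 kg.
Tool frame: the origin (TCP) lies midway between the tips of the shut fingers; the grasp point (between the pads) lies 19 mm behind it; z points along the fingers, y is the line along which they close (so a half turn about z gives the same grasp; the last joint's range is limited). The gripper opens to 92 mm and grips with 3 to 60 N. Pads are 20 mm wide; open, the fingers measure 128 mm over their backs; the gripper's body (75 mm by 189 mm) begins 69 mm behind the grasp point.
Start: joints at [1.215, 0.468, -0.012, 1.603, 0.006, 1.071, -0.056], TCP at [0.2, -0.618, 0.215] pointing down, gripper open.
Joint ranges: [-2.53, 2.53], [-0.31, 2.02], [-1.57, 1.55], [0.28, 2.44], [-1.29, 4.43], [0.15, 1.84], [-2.92, 2.92]. Speed limits (rad/s): [2.57, 2.57, 3.14, 3.14, 3.14, 3.14, 3.14].

### API

Orientations are given as a 3x3 rotation matrix whose columns are the frame's x, y, z axes.
In Python, from station import env, effector, solver, viewer, workorder, search_frame, tip_of gives the robot as it stands. Calls block until the motion is done:
- env.reach(position, orientation): joint-space move of the TCP to a pose.
- env.movel(position, frame=None, rate=0.15): straight line of the TCP; frame=None keeps the orientation; rate is the mean speed in m/s.
- env.goto_joints(angles): joint-space move.
- effector.release() and effector.grasp(squeeze=None): open the fingers fully, or close them until they stop; squeeze is the grip in N (None keeps the last).
- env.pause(seconds).
- solver.inverse_kinematics(position, orientation): joint angles nearest the present ones, or None.
- env.sense(): the state.
- viewer.read_camera(name): name is "side" or "top"; returns (picture, depth): 400x640x3 uint8, red, green, blue; 400x640 float32, m along the optical axis (not along the pixel's ray), 0 where there is no reading.
- viewer.camera_info(name): a dict with "intrinsics" (3x3 intrinsics, pixels), "eye" and "rotation" of the camera in the world. Camera axes: x right, y up, looking along -z (the intrinsics and any distortion apply to the point x, -y, -z); pixel columns grow to the right and rows downward; lengths in m; the calibration is good to about 2 mm. A picture is of the moment at which its call begins. camera_info takes no time and is no camera call.
A pose or a line that the arm cannot do raises env.PlanningError and nothing moves.
- workorder.finish_job(): hands the job in; it is judged then, once.
Trained networks look in the newest picture that a camera, given by its name, has taken for a name from the list of things; names that differ only in an ending like _2 or _b are one class to them, and where a whole thing is asked for, a point or a joint stands for the part that bears it (a point fixed in the world has none). Each returns a list of dicts, best first, with "score" (0 to 1); they miss things now and then, are a little off and sometimes report something else, mostly with a low value. They report only what shows in the picture. A call takes as long as a camera call. They do not tell look-alikes from the thing itself.
- search_frame(camera, name): "at" ([x, y, z] in m, in world coordinates, good to about 4 mm: the middle of the surface that is visible of it).
- tip_of(camera, name): "at" ([x, y, z] in m, in world coordinates, good to about 4 mm: a listed point, or the origin of a listed thing).
The state is a dict: "t": time; "joint_positions": joint angles; "joint_velocities": joint speeds; "tau": joint torques, N m; "ee_pos": TCP position; "tcp_rot": TCP orientation; "wrist_force": force on the tool from outside, world axes, zero at the start; "moment": the same for the moment, N m; "gripper_width": finger opening in m; "grasp_force": force on a finger pad.
Only numpy, scipy, OpenCV 4.12 (cv2) and the standard library are available. Lean on these libraries where they do the work, as an engineer would, in place of code of your own. Each camera call takes 0.05 s, during which the arm holds its last target. There are 200 camera calls.

## Working session

There is one attempt and no reset: what is moved stays moved. The work goes in short steps, each a Python script; the robot and the scene stay as the last script left them, time stands still between calls to the robot, and variables do not carry over. Pictures are saved under pics/ and viewed, at most 10 in all, crops included, and the job is handed in when it is done.

```bash
ls; mkdir -p pics; python3 - <<'E'
from station import env, viewer, search_frame, tip_of
import cv2, numpy as np, pickle
for c in ("top","side"):
    im,d=viewer.read_camera(c); cv2.imwrite(f"pics/{c}0.png",im[:,:,::-1]); np.savez(f"{c}0.npz",im=im,d=d)
    i=viewer.camera_info(c); print(c,i)
    for n in ("thermometer","grip","lens","dock","plate_yellow","plate_yellow_dot","plate_blue","shield","hammer","brush"):
        print(c,n,[(np.round(r["at"],3).tolist(),round(r["score"],2)) for r in tip_of(c,n)])
E
```

```text
pics
top {'intrinsics': array([[427.94049466,   0.        , 320.10367994],
       [  0.        , 427.94049466, 211.2843911 ],
       [  0.        ,   0.        ,   1.        ]]), 'eye': array([0.34741753, 0.02171878, 1.25616886]), 'rotation': array([[-1.14923439e-03,  9.83894873e-01, -1.78744393e-01],
       [-9.99984305e-01, -1.50571444e-04,  5.60056662e-03],
       [ 5.48345498e-03,  1.78748024e-01,  9.83879604e-01]])}
top thermometer [([0.274, -0.307, 0.002], 0.94), ([0.42, -0.293, 0.008], 0.76), ([0.421, -0.463, -0.003], 0.68)]
top grip [([0.428, -0.3, 0.169], 0.92), ([0.269, -0.307, 0.117], 0.8)]
top lens [([0.476, -0.333, 0.127], 0.95), ([0.457, -0.422, 0.087], 0.95), ([0.227, -0.293, 0.086], 0.64)]
top dock [([0.423, -0.293, -0.003], 0.63)]
top plate_yellow [([0.638, -0.061, 0.001], 0.65)]
top plate_yellow_dot [([0.631, -0.044, 0.113], 0.6)]
top plate_blue [([0.628, 0.238, -0.002], 0.62)]
top shield [([0.721, -0.38, 0.003], 0.92)]
top hammer [([0.801, 0.095, -0.003], 0.67)]
top brush [([0.519, 0.471, 0.002], 0.63)]
side {'intrinsics': array([[405.93757641,   0.        , 322.79
[... 241 characters left out ...]
957, -0.59496137,  0.7949933 ],
       [-0.00261055,  0.80080373,  0.59892118]])}
side thermometer [([0.273, -0.314, 0.001], 0.55), ([0.633, -0.042, 0.112], 0.52)]
side grip [([0.272, -0.306, 0.117], 0.93), ([0.427, -0.3, 0.169], 0.76), ([0.807, 0.091, 0.001], 0.56), ([0.422, -0.453, 0.112], 0.46)]
side lens [([0.225, -0.292, 0.086], 0.81), ([0.457, -0.421, 0.087], 0.4)]
side dock [([0.419, -0.297, -0.001], 0.64)]
side plate_yellow [([0.637, -0.064, 0.0], 0.71)]
side plate_yellow_dot [([0.633, -0.045, 0.111], 0.57)]
side plate_blue [([0.632, 0.235, -0.0], 0.85)]
side shield [([0.719, -0.376, 0.002], 0.56)]
side hammer [([0.803, 0.091, 0.001], 0.92)]
side brush [([0.523, 0.472, 0.003], 0.91)]
```

View pics/top0.png

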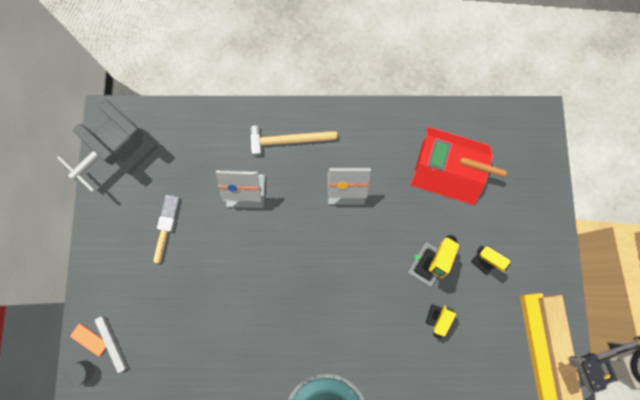

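View pics/side0.png

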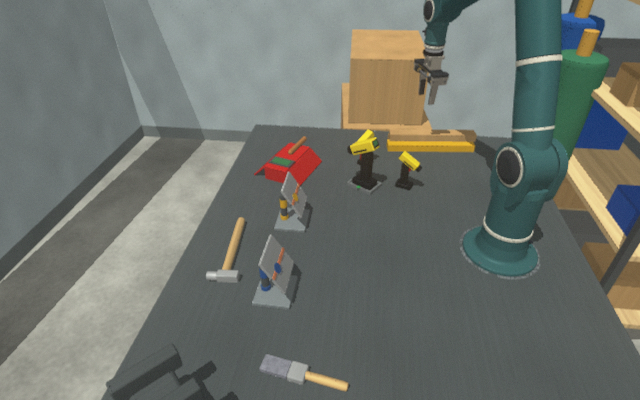

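Candidates for the thermometer, by top-view pixel: (443,257), tall, in the grey dock, grip at z≈0.169; (494,259) and (441,322), both smaller with grip at z≈0.115 and no dock. By size, the docked one is the one meant. The side view shows it at (365,160), nose away from the camera. The yellow plate is at (349,186) top and (292,205) side, with yellow post bands. Next I fit the geometry and check a crop.

```bash
cat > h.py <<'E'
import numpy as np, cv2
from station import viewer
def cloud(c,d):
    i=viewer.camera_info(c); K=i["intrinsics"]; v,u=np.mgrid[:400,:640]
    p=np.stack([(u-K[0,2])/K[0,0]*d,-(v-K[1,2])/K[1,1]*d,-d],-1)
    return p@i["rotation"].T+i["eye"]
E
python3 - <<'E'
from h import *
for c in("top","side"):
    f=np.load(c+"0.npz"); im,d=f["im"],f["d"]; P=cloud(c,d)
    hsv=cv2.cvtColor(im,cv2.COLOR_RGB2HSV); H,S,V=[hsv[...,k].astype(int) for k in range(3)]
    yel=(H>20)&(H<35)&(S>150)&(V>100)&(d>0)
    near=lambda x,y,r:np.hypot(P[...,0]-x,P[...,1]-y)<r
    q=P[yel&near(.44,-.31,.09)&(P[...,2]>.1)]; 
    w=np.linalg.svd(q-q.mean(0),full_matrices=False)
    print(c,"barrel",len(q),q.mean(0).round(4),q.max(0).round(3),"axis",w[2][0].round(3),np.degrees(np.arctan2(w[2][0,1],w[2][0,0])))
    rect=cv2.minAreaRect((q[:,:2]*1000).astype(np.float32)); print(rect)
    # plate plane
    for nm,(x,y) in dict(yel=(.635,-.06),blue=(.63,.237)).items():
        m=near(x,y,.09)&(P[...,2]>.07)&(P[...,2]<.17)&(d>0)&(S<60)
        if c=="top":
            q=P[m]
            for _ in range(5):
                cc=q.mean(0); n=np.linalg.svd(q-cc,full_matrices=False)[2][2]; r=(P[m]-cc)@n; q=P[m][abs(r)<.004]
            n*=np.sign(n[2]); print(nm,len(q),cc.round(4),n.round(3),"yaw",np.degrees(np.arctan2(-n[1],-n[0])),"elev",np.degrees(np.arcsin(n[2])))
    q=P[yel&near(.633,-.045,.03)&(P[...,2]>.08)]; print("dot",len(q),q.mean(0).round(4),((q.min(0)+q.max(0))/2).round(4))
    # dock rim
    m=near(.42,-.295,.085)&(P[...,2]>.006)&(P[...,2]<.02)
    q=P[m]; print("dock",len(q),cv2.minAreaRect((q[:,:2]*1000).astype(np.float32)),q.mean(0))
    m=near(.42,-.295,.2)&(P[...,2]<.006)&(d>0); print("bench z",np.median(P[m][:,2]))
im=cv2.imread("pics/top0.png")[220:350,390:530]; im2=cv2.imread("pics/side0.png")[120:220,320:440]
cv2.imwrite("pics/crop1.png",np.hstack([cv2.resize(im,(400,372)),cv2.resize(im2,(400,372))]))
E
```

```text
top barrel 601 [ 0.4301 -0.2979  0.1779] [ 0.482 -0.26   0.205] axis [-0.745  0.469  0.473] 147.8021181339484
((429.44671630859375, -302.1640930175781), (40.45977783203125, 105.54950714111328), 57.641536712646484)
yel 892 [ 0.6356 -0.0643  0.1199] [-0.863  0.001  0.505] yaw -0.03877355881105535 elev 30.35589709547509
blue 927 [0.6265 0.2366 0.1189] [-0.862  0.016  0.507] yaw -1.0851866026812809 elev 30.440466512215878
dot 31 [ 0.6282 -0.045   0.1139] [ 0.6285 -0.0451  0.1148]
dock 293 ((418.3138427734375, -281.77142333984375), (82.83232116699219, 128.61683654785156), 87.33163452148438) [ 0.41449326 -0.28099703  0.01213646]
bench z -0.0006933811351752528
side barrel 299 [ 0.4306 -0.2869  0.1713] [ 0.477 -0.258  0.205] axis [ 0.762 -0.395 -0.513] -27.39783966297172
((429.97515869140625, -297.0411376953125), (41.021148681640625, 98.44255065917969), 56.7169189453125)
dot 18 [ 0.6286 -0.0437  0.1134] [ 0.6286 -0.0436  0.1126]
dock 184 ((430.8607482910156, -280.056640625), (118.49076843261719, 108.6937255859375), 61.084144592285156) [ 0.42036158 -0.27516621  0.01317203]
bench z 0.0007561960044681904
```

View pics/crop1.png

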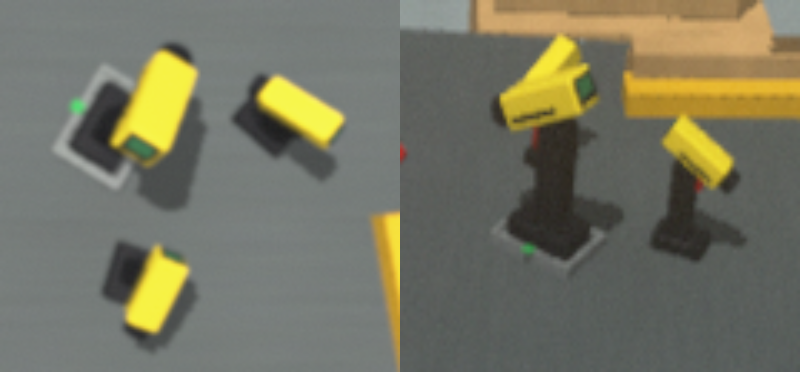

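The crop confirms the choice: the tall one seated in the grey dock, nose at crop (175,50), yaw ≈ -32.5°. The two smaller ones stand on the bare bench. Grasping with a check of reach first.

```bash
cat >> h.py <<'E'
def R(psi,flip):
    s=-1 if flip else 1
    c,n=np.cos(psi)*s,np.sin(psi)*s
    return np.array([[c,n,0],[n,-c,0],[0,0,-1.]])
YAW=np.radians(-32.5); GRIP=np.array([.4285,-.301,.170]); TCP=GRIP-[0,0,.019]
DOT=np.array([.630,-.0445,.1135])
LENS=DOT+.1*np.array([-.866,0,.5]); AIM=LENS-[.0706,0,.120]+[.008,0,.162-.019]
E
python3 - <<'E'
from h import *
from station import env, effector, solver, viewer, tip_of
s0=env.sense(); print(s0["tcp_rot"].round(2) if hasattr(s0["tcp_rot"],"round") else s0["tcp_rot"],s0["t"],AIM)
for f in(0,1):
    for p,y in((TCP+[0,0,.13],YAW),(TCP,YAW),(AIM,0)):
        q=solver.inverse_kinematics(p,R(y,f)); print(f,None if q is None else np.round(q,2))
q=[solver.inverse_kinematics(TCP,R(YAW,f)) for f in(0,1)]
f=int(np.argmin([9 if a is None else abs(a[6]) for a in q])); open("flip","w").write(str(f))
p=np.array(s0["ee_pos"]); env.movel(p+[0,0,.1])
env.reach(TCP+[0,0,.13],R(YAW,f))
env.movel(TCP,rate=.1)
print(env.sense()["wrist_force"])
effector.grasp(squeeze=30)
s=env.sense(); print(s["t"],s["gripper_width"],s["grasp_force"],s["wrist_force"],s["ee_pos"])
E
```

```text
[[ 0.95  0.31  0.  ]
 [ 0.31 -0.95 -0.  ]
 [ 0.    0.   -1.  ]] 1.1 [ 0.4808 -0.0445  0.1865]
0 [ 0.59  0.19 -0.04  1.83  0.01  1.12 -1.6 ]
0 [ 0.55  0.34 -0.    1.97  0.    0.84 -1.59]
0 [ 0.42  0.26 -0.45  2.01  0.15  0.9  -1.68]
1 [ 1.05  0.25 -0.59  1.8   0.15  1.14  1.42]
1 [ 1.02  0.41 -0.57  1.94  0.28  0.88  1.3 ]
1 [ 0.78  0.37 -0.9   1.99  0.35  0.95  1.27]
[ 0.19253863 -0.24381006  0.17123291]
5.6583 0.03971229311152961 29.978001415729523 [-0.14803937 -0.27963812 -1.2703497 ] [ 0.42853963 -0.30096914  0.15098494]
```

```bash
python3 - <<'E'
from h import *
from station import env, effector, viewer, tip_of
f=int(open("flip").read())
env.movel(TCP+[0,0,.08],rate=.08)
s=env.sense(); print(s["t"],s["gripper_width"],s["wrist_force"])
env.movel(AIM+[-.04,0,.03],R(0,f),rate=.1)
env.movel(AIM,rate=.06)
env.pause(.3); s=env.sense(); print(s["t"],s["ee_pos"],np.round(s["tcp_rot"],3).tolist())
print("expected lens",LENS,"grip",AIM+[0,0,.019])
for c in("top","side"):
    im,d=viewer.read_camera(c); cv2.imwrite(f"pics/{c}1.png",im[:,:,::-1]); np.savez(f"{c}1.npz",im=im,d=d)
    for n in("lens","grip","thermometer","plate_yellow_dot","plate_yellow"): print(c,n,[(np.round(r["at"],4).tolist(),round(r["score"],2)) for r in tip_of(c,n)])
a=cv2.resize(cv2.imread("pics/top1.png")[120:260,260:440],(400,311)); b=cv2.resize(cv2.imread("pics/side1.png")[110:250,220:400],(400,311))
cv2.imwrite("pics/aim1.png",np.hstack([a,b]))
print(env.sense()["t"])
E
```

```text
6.8083 0.03991691855196005 [ 0.37968678  0.74609231 -4.54843817]
10.8167 [ 0.48077741 -0.04463983  0.18672729] [[-1.0, 0.0, 0.0], [0.0, 1.0, -0.0], [-0.0, -0.0, -1.0]]
expected lens [ 0.5434 -0.0445  0.1635] grip [ 0.4808 -0.0445  0.2055]
top lens [([0.4569, -0.4208, 0.0878], 0.96), ([0.2262, -0.2949, 0.0868], 0.64)]
top grip [([0.2723, -0.3089, 0.1193], 0.92), ([0.426, -0.4524, 0.1183], 0.65), ([0.4812, -0.0474, 0.2045], 0.54)]
top thermometer [([0.273, -0.3122, 0.0043], 0.89), ([0.4207, -0.4596, -0.0025], 0.75), ([0.4709, -0.0419, 0.0423], 0.67)]
top plate_yellow_dot [([0.6315, -0.0449, 0.1144], 0.83)]
top plate_yellow [([0.637, -0.0631, 0.0008], 0.59)]
side lens [([0.5441, -0.0452, 0.1637], 0.89), ([0.226, -0.2933, 0.0896], 0.89), ([0.4562, -0.4195, 0.0868], 0.62), ([0.7172, -0.3778, -0.0006], 0.49)]
side grip [([0.2696, -0.3078, 0.115], 0.88), ([0.4788, -0.0468, 0.2018], 0.69), ([0.4255, -0.4556, 0.1141], 0.58), ([0.6362, -0.0624, -0.0032], 0.31)]
side thermometer [([0.4712, -0.049, 0.0435], 0.95), ([0.4207, -0.4615, 0.0], 0.82), ([0.2739, -0.313, 0.0036], 0.63)]
side plate_yellow_dot [([0.6316, -0.0448, 0.1114], 0.58)]
side plate_yellow [([0.6357, -0.0624, -0.0028], 0.77), ([0.5393, -0.0425, 0.1625], 0.25)]
11.4167
```

View pics/aim1.png

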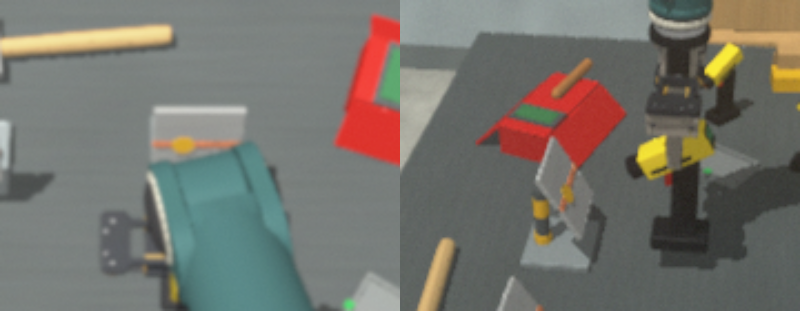

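The lens (side crop 632,165) points at the yellow dot (568,192), and its position matches to about 1 mm. Next I check the pitch in hand, then hold.

```bash
python3 - <<'E'
from h import *
from station import env
f=np.load("side1.npz"); im,d=f["im"],f["d"]; P=cloud("side",d)
hsv=cv2.cvtColor(im,cv2.COLOR_RGB2HSV).astype(int)
near=(abs(P[...,0]-.48)<.09)&(abs(P[...,1]+.0245)<.008)&(P[...,2]>.13)
m=near&(hsv[...,0]>20)&(hsv[...,0]<35)&(hsv[...,1]>130)
q=P[m]; print(len(q),q.mean(0),cv2.minAreaRect((q[:,[0,2]]*1000).astype(np.float32)))
m=(abs(P[...,0]-.473)<.04)&(abs(P[...,1]+.0445)<.03)&(P[...,2]>.075)&(P[...,2]<.13)&(hsv[...,2]<70)
q=P[m]; k=np.round(q[:,2]/.008)
print("handle dx/dz",np.polyfit(*zip(*[(z*.008,(q[k==z,0].min()+q[k==z,0].max())/2) for z in np.unique(k)]),1),"dy/dz",np.polyfit(q[:,2],q[:,1],1))
t0=env.sense(); env.pause(2.8); s=env.sense(); print(s["t"],np.array(s["ee_pos"])-t0["ee_pos"],np.abs(s["joint_velocities"]).max(),s["gripper_width"])
E
```

```text
280 [ 0.48018993 -0.02679766  0.20260191] ((500.7353210449219, 234.68807983398438), (118.4679183959961, 102.72928619384766), 59.311195373535156)
handle dx/dz [0.06084965 0.45868439] dy/dz [ 0.0117845  -0.03328648]
14.2167 [2.00748487e-05 1.16641527e-05 1.19354812e-05] 0.0017529189803669857 0.04014896737511295
```

```bash
python3 - <<'E'
from h import *
from station import env,viewer,tip_of
A={}
D=[]
for _ in range(6):
    im,d=viewer.read_camera("side"); D.append(d)
    for n,ref in(("lens",LENS),("thermometer",LENS-[.0706,0,.12]),("plate_yellow_dot",DOT)):
        for r in tip_of("side",n):
            e=np.array(r["at"])-ref
            if np.linalg.norm(e)<.025: A.setdefault(n,[]).append(e*1000)
for n in A: print(n,len(A[n]),np.mean(A[n],0).round(1),np.std(A[n],0).round(1))
P=cloud("side",np.median(D,0)); hsv=cv2.cvtColor(im,cv2.COLOR_RGB2HSV).astype(int)
m=(abs(P[...,0]-.48)<.075)&(abs(P[...,1]+.0245)<.006)&(P[...,2]>.13)&(P[...,2]<.235)&(hsv[...,0]>22)&(hsv[...,0]<34)&(hsv[...,1]>150)
n,l,st,_=cv2.connectedComponentsWithStats(m.astype(np.uint8)); q=P[l==1+st[1:,4].argmax()]
print(len(q),q.min(0),q.max(0),cv2.minAreaRect((q[:,[0,2]]*1000).astype(np.float32)))
print(env.sense()["t"])
E
```

```text
lens 6 [-3.6 -0.4 -0.6] [1.4 1.6 1.5]
thermometer 6 [-0.8 -4.8 -0.8] [2.  1.5 1.6]
plate_yellow_dot 5 [ 2.9 -0.7 -2.3] [0.8 1.6 0.5]
130 [ 0.48849879 -0.03044558  0.16451551] [ 0.5303096  -0.02417748  0.21265871] ((504.401611328125, 187.17987060546875), (37.14316177368164, 45.8414192199707), 61.2659797668457)
15.4167
```

Aim is within ~1° and ~1 mm laterally, at about 10 cm, and it has been held for over 4 s. Returning it.

```bash
python3 - <<'E'
from h import *
from station import env, effector, viewer, tip_of
f=int(open("flip").read())
env.movel(AIM+[-.04,0,.04],rate=.08)
env.movel(TCP+[0,0,.08],R(YAW,f),rate=.1)
env.movel(TCP+[0,0,.012],rate=.06); env.pause(.3)
f0=np.array(env.sense()["wrist_force"]); 
for dz in np.arange(.008,-.0045,-.001):
    env.movel(TCP+[0,0,dz],rate=.015); s=env.sense(); df=s["wrist_force"][2]-f0[2]
    if df>2.5: break
print("dz",dz,df,s["wrist_force"],s["ee_pos"],s["t"])
im,d=viewer.read_camera("side"); b=cv2.resize(im[110:220,310:440,::-1],(650,550)); cv2.imwrite("pics/dock1.png",b)
print([np.round(r["at"],3).tolist() for r in tip_of("side","thermometer")])
E
```

```text
dz -0.0010000000000000009 9.77603771983923 [-2.80243279  0.56398574  5.82908583] [ 0.42877111 -0.30105278  0.15095648] 23.2417
[[0.274, -0.312, 0.004], [0.421, -0.3, 0.008]]
```

View pics/dock1.png

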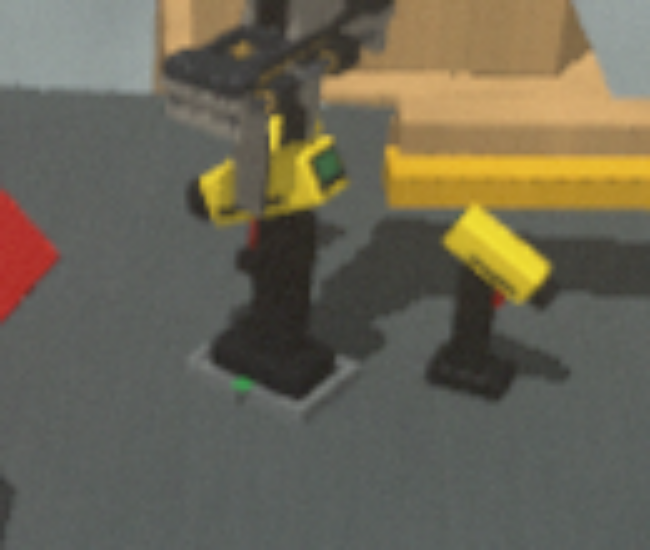

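It stands in the dock pocket, foot at (275,360), with contact felt at the original height. Next I release, retreat and check.

```bash
python3 - <<'E'
from h import *
from station import env, effector, viewer, tip_of
effector.release(); env.pause(.3)
env.movel(TCP+[0,0,.15],rate=.08)
env.movel(TCP+[-.05,-.1,.25],rate=.15); env.pause(.5)
for c in("side","top"):
    im,d=viewer.read_camera(c); cv2.imwrite(f"pics/{c}2.png",im[:,:,::-1])
    for n in("thermometer","grip","lens"): print(c,n,[np.round(r["at"],3).tolist() for r in tip_of(c,n)])
print(env.sense()["t"],env.sense()["wrist_force"])
E
```

```text
side thermometer [[0.422, -0.299, 0.005], [0.271, -0.314, 0.003]]
side grip [[0.267, -0.309, 0.116], [0.427, -0.303, 0.168], [0.637, -0.06, 0.0], [0.422, -0.454, 0.116], [0.803, 0.091, 0.002]]
side lens [[0.225, -0.292, 0.086], [0.479, -0.336, 0.129], [0.456, -0.422, 0.086]]
top thermometer [[0.422, -0.291, 0.006], [0.42, -0.46, -0.002], [0.275, -0.312, 0.003], [0.521, 0.472, -0.002]]
top grip [[0.429, -0.455, 0.119], [0.272, -0.309, 0.118], [0.428, -0.301, 0.17]]
top lens [[0.229, -0.294, 0.088], [0.459, -0.42, 0.086], [0.477, -0.33, 0.125]]
28.6167 [-0.38973101 -0.01853549  0.34743123]
```

View pics/side2.png

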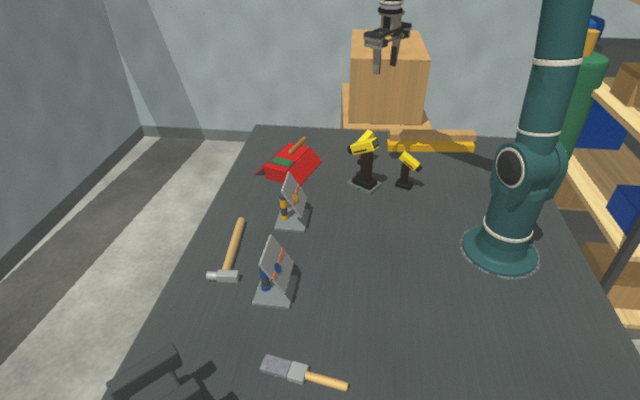

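The thermometer stands upright in its dock at (366,165), the arm is clear, and everything else sits where it did before.

```bash
python3 -c "
from station import workorder
print(workorder.finish_job())"
```

```text
the job is handed in; nothing more can be done
None
```

The job is handed in at about 29 s: the yellow thermometer was held steady on the yellow dot from about 10 cm, square to the plate to within about 1–2°, for over 4 s, then set upright in its dock and released, with nothing else moved in the final pictures.

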